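# Slide the anvil block under the stamping bridge and strike the blank

## Task

Push the steel block, with the copper disc riding on it, along the bench and under the low bridge of the blue stamping jig until it sits squarely against the back stop. Then press the red punch button on the bridge down onto the disc and let it spring back up. Only push and press: do not lift or tip the block, do not touch the disc, and leave the other things on the bench where they are.

Things in the scene. Friction and masses are not known exactly. Their poses are not given: they have to be found in the camera images.
- jig: Blue stamping jig fixed to the bench, no floor plate. Origin: on the bench below the punch; +x leads in from the open mouth to the back stop, z up. The steel block is home when its origin is here, sides parallel to x and y; 24 mm of it then stand out in front of the bridge. Posts x -16 to 16 mm, inner faces and low side rails at y = +-45 mm; feet reach y = +-86.
- bridge_under (a point): Middle of the underside of the jig's aluminium bridge, 26 mm above the bench. The bridge is 32 mm deep (jig x), 126 mm wide (y), its top 40 mm above the bench; bolt heads near its ends reach 45 mm.
- stop_face (a point): Middle of the stop bar's front face at bench level, 40 mm behind the jig's origin (+x); bar 14 mm high, 114 mm wide.
- mouth (a point): Middle of the jig's mouth at bench level, 38 mm in front of its origin (-x). Here two lead-in fins, 10 mm high, stand about 118 mm apart and narrow to 90 mm at the posts.
- steel_block: Ground grey steel bench block, 80 x 80 x 18 mm, about 0.9 kg, loose on the bench in front of the jig's mouth, turned up to about 0.35 rad to the jig and up to 30 mm off its centre line. Origin: centre of its underside; x and y along its sides (all four sides alike), z up.
- blank: Copper disc (blank), diameter 28 mm, 4 mm thick, 22 g, lying loose on the steel block's top near its centre. Origin: centre of its underside. Its top is 22 mm above the bench while on the block.
- punch: Spring punch of the jig: a round red button (diameter 26 mm) on a 10 mm stem through the bridge. Moves straight down, 7 mm at most, and springs back. Origin on its axis, 40 mm above the bench at rest. Its tip is flush with the bridge's underside at rest and meets the disc after 4 mm; the spring pushes back with about 2 N at rest and 5 N there.
- punch_top (a point): Middle of the top face of the red button (flat part 20 mm across), 58 mm above the bench at rest.
- flux_jar: Bystander: amber jar with black cap, diameter 56, 78 mm high. Origin: centre of its underside.
- loupe: Bystander: black eyeglass loupe, diameter 33, 31 mm high. Origin: centre of its underside.
- eraser_block: Bystander: grey eraser block 24 x 52 x 13 mm. Origin: centre of its underside.
- flat_tin: Bystander: round tin with red lid, diameter 65, 24 mm high. Origin: centre of its underside.
- copper_spool: Bystander: spool of copper wire, diameter 48, 30 mm high. Origin: centre of its underside.
Things that resemble listed ones, but are neither listed nor needed, are in the scene too. Leave any yellow look-alike of the steel_block alone.

How it is judged:
On the way, in this order (a step that is already met when the one before it is completed fails the run):
1. the steel block sits square against the back stop under the bridge, with the disc on it below the punch (x of steel_block in the frame of jig between -0.004 and 0.003 m and y of steel_block in the frame of jig between -0.007 and 0.007 m and (angle between the x axis of steel_block and the x axis of jig, either way round below 0.08 rad or angle between the x axis of steel_block and the y axis of jig, either way round below 0.08 rad) and angle between steel_block's own z axis and vertical below 0.03 rad and height (world z) of steel_block below 0.003 m and horizontal distance between blank and punch_top below 0.012 m and height (world z) of blank between 0.016 and 0.02 m and angle between blank's own z axis and vertical below 0.05 rad), for 0.2 s.
2. the punch is pressed down onto the disc (all of step 1 and contact force between punch and blank above 1 N and height (world z) of punch_top below 0.0555 m), for 0.05 s.
At the end, for the whole second after the job is handed in: The steel block stands flat on the bench within 4 mm of the back stop, within 7 mm of the jig's centre line and within 0.08 rad of square; the disc lies flat on it within 12 mm of the punch's axis; the punch is up again (within 1.5 mm); all is at rest (all of step 1 and height (world z) of punch_top above 0.0565 m and linear speed of each of steel_block, blank below 0.01 m/s); the robot touches nothing.
It fails at once if the steel block is lifted (8 mm) or tipped (0.12 rad) (height (world z) of steel_block above 0.008 m or angle between steel_block's own z axis and vertical above 0.12 rad).
It fails at once if the disc is lifted (8 mm above its place) or falls off the block (height (world z) of blank above 0.026 m or height (world z) of blank below 0.012 m).
It fails at once if the robot touches the disc (contact force between any of the arm, the fingers and blank above 0.5 N).
It fails at once if another thing on the bench is moved by more than 20 mm (distance of any of flux_jar, loupe, eraser_block, flat_tin, copper_spool from where it was at the start of the episode above 0.02 m).
It also fails if it takes over 64 s, if anything falls off the work surface, if the arm or the gripper's body presses on something with over 40 N, if the wrist force passes 120 N, or if a joint passes its speed limit or range.

## Robot

A 6-joint arm with a two-finger parallel gripper is mounted at the origin on a cart in front of the work surface, level with it; the furniture and walls round the work are solid. World frame = base frame: x ahead of the robot, y to its left, z up, the work surface at z = 0. Lengths are in m, angles in rad, forces in N, time in s.
With the tool pointing down it reaches from about 0.375 to 0.975 m from the base axis. Payload 3.8 kg.
Tool frame: the origin (TCP) lies midway between the tips of the shut fingers; the grasp point (between the pads) lies ctrl.tcp_to_grasp behind it (ctrl.tcp_to_grasp is the distance from the TCP to the grasp point, in m); z points along the fingers, y is the line along which they close (so a half turn about z gives the same grasp; the last joint's range is limited). The gripper opens to 85 mm and grips with 20 to 120 N. Pads are 22 mm wide; open, the fingers measure 114 mm over their backs; the gripper's body (76 mm by 85 mm) begins 54 mm behind the grasp point. The pads swing forward as they close: fully open they stand 13 mm farther back than shut.
Start: joints at [-1.337, 0.264, 1.604, -0, 1.274, -0.037], TCP at [0.181, -0.65, 0.231] pointing down, gripper open.
Joint ranges: [-2.63, 2.63], [-0.94, 2.18], [0.31, 2.57], [-1.31, 4.45], [0, 2.66], [-2.55, 2.55]. Speed limits (rad/s): [2.57, 2.57, 3.14, 3.14, 3.14, 3.14].

## Interface

Orientations are given as a rotation vector (axis times angle).
In Python, from plant import ctrl gives the robot as it stands. The module is installed in compiled form; this text tells all that it offers.
- The arm moves only by the tool arm_command, never from a script. Its argument "series" is a list of rows, each a list of 7 numbers: the shift along the tool's x, y, z in cm, then the turn, a rotation vector about the tool's x, y, z in degrees, then the opening, from 0 (shut) to 1 (fully open). In form: [[tx, ty, tz, wx, wy, wz, gripper], ...]. A call has 1 to 5 rows; each row is the pose to reach, as a shift and turn from the pose commanded when the call began, along the tool's axes at that moment; what a row does not reach only later rows make up. A row lasts 1/12 s, in which the tool goes at most 41.7 mm and 7.16 degrees, less where a joint would pass 70% of its speed; a pose out of reach is approached as far as the arm can. A call with a gripper value outside its range is refused whole. The fingers move at their own pace and stop on an object; "force" is the grip in N (left out, the last holds). Time passes only in rows, so rows that repeat a pose let the fingers close. It gives the time, the measured TCP pose, the force, the opening and the grip force at its end, in the units of the state.
- ctrl.state(): the state, without advancing time (a new reading comes with each control period).
- ctrl.camera(name): name is "scene" or "top" or "wrist"; returns a dict with "img" (384x512x3 uint8, blue, green, red), "depth" (384x512 float32, m along the optical axis (not along the pixel's ray), 0 where there is no reading), "mtx" (3x3 intrinsics, pixels), "distortion" ([k1, k2, p1, p2, k3] as OpenCV has them; the pictures are not rectified), "R" (3x3) and "t" (3): a world point X has camera coordinates R X + t. Camera axes: x right, y down, z forward; pixel columns grow to the right and rows downward; lengths in m; the calibration is good to about 2 mm. A picture is of the moment at which its call begins.
- ctrl.close_job(): hands the job in; it is judged then, once.
Trained networks look in a picture, given as the dict that the camera call returned (one of the last four; its "shot" number tells which), for a name from the list of things; names that differ only in an ending like _2 or _b are one class to them, and where a whole thing is asked for, a point or a joint stands for the part that bears it (a point fixed in the world has none). Each returns a list of dicts, best first, with "conf" (0 to 1); they miss things now and then, are a little off and sometimes report something else, mostly with a low value. They report only what shows in the picture. A call takes as long as a camera call. They do not tell look-alikes from the thing itself.
- ctrl.recognise(picture, label): "point" ([x, y, z] in m, in world coordinates, good to about 4 mm: the middle of the surface that is visible of it).
- ctrl.tip_of(picture, label): "point" ([x, y, z] in m, in world coordinates, good to about 4 mm: a listed point, or the origin of a listed thing).
The state is a dict: "time": time; "qpos": joint angles; "joint_vel": joint speeds; "joint_torque": joint torques, N m; "tool_pos": TCP position; "tool_rot": TCP orientation; "force": force on the tool from outside, world axes, zero at the start; "ft_torque": the same for the moment, N m; "finger_gap": finger opening in m; "grasp_force": force on a finger pad.
Only numpy, scipy, OpenCV 4.12 (cv2) and the standard library are available. Lean on these libraries where they do the work, as an engineer would, in place of code of your own. Each camera call takes 0.05 s, during which the arm holds its last target. There are 200 camera calls.

## Working session

There is one attempt and no reset: what is moved stays moved. The work goes in short steps, Python scripts to look and compute and a tool call to move; the robot and the scene stay as the last step left them, time stands still between calls to the robot, and variables do not carry over. Pictures are saved under pics/ and viewed, at most 10 in all, crops included, and the job is handed in when it is done.

Besides the shell and the picture viewer there is one more tool, called after ">>>" as name([rows], argument=value, ...), one row to a line, values as JSON. arm_command: Moves the arm, as the interface text tells. Its arguments: {"type":"object","properties":{"series":{"type":"array"},"force":{"type":"number"}},"required":["series"]}

```bash
mkdir -p pics
python3 - <<'E'
from plant import ctrl
import cv2,numpy as np
for n in ["top","scene"]:
    p=ctrl.camera(n); cv2.imwrite(f"pics/{n}0.png",p["img"])
    for l in ["jig","steel_block","blank","punch_top","stop_face","mouth","bridge_under","flux_jar","loupe","eraser_block","flat_tin","copper_spool"]:
        print(n,l,[(np.round(d["point"],3).tolist(),round(d["conf"],2)) for d in ctrl.tip_of(p,l)][:3])
s=ctrl.state();print(s["time"],s["tool_pos"],s["tool_rot"],s["finger_gap"],ctrl.tcp_to_grasp)
E
```

```text
top jig [([0.552, 0.052, -0.002], 0.71), ([0.584, -0.285, 0.002], 0.7)]
top steel_block [([0.478, -0.06, -0.001], 0.94), ([0.496, -0.222, -0.001], 0.73), ([0.448, 0.041, 0.001], 0.57)]
top blank [([0.493, -0.216, 0.02], 0.46)]
top punch_top [([0.58, -0.286, 0.058], 0.57)]
top stop_face [([0.62, -0.305, -0.001], 0.83)]
top mouth [([0.548, -0.27, 0.002], 0.71), ([0.58, -0.287, 0.058], 0.66)]
top bridge_under [([0.583, -0.287, 0.025], 0.81)]
top flux_jar [([0.586, -0.539, -0.0], 0.61), ([0.449, 0.042, 0.001], 0.51)]
top loupe [([0.448, 0.04, -0.003], 0.49)]
top eraser_block [([0.554, 0.052, -0.002], 0.46)]
top flat_tin [([0.786, -0.207, -0.002], 0.81)]
top copper_spool [([0.548, 0.144, 0.001], 0.56)]
scene jig [([0.582, -0.284, -0.0], 0.89)]
scene steel_block [([0.499, -0.217, 0.004], 0.97), ([0.475, -0.058, -0.001], 0.88), ([0.584, -0.285, -0.0], 0.55)]
scene blank [([0.496, -0.222, 0.017], 0.61)]
scene punch_top [([0.584, -0.536, -0.0], 0.65)]
scene stop_face [([0.618, -0.302, -0.006], 0.68), ([0.449, 0.046, 0.001], 0.19)]
scene mouth [([0.554, -0.269, 0.002], 0.87)]
scene bridge_under [([0.584, -0.284, 0.022], 0.79)]
scene flux_jar []
scene loupe [([0.449, 0.045, -0.003], 0.62)]
scene eraser_block [([0.548, 0.053, -0.0], 0.56)]
scene flat_tin [([0.79, -0.207, -0.0], 0.58)]
scene copper_spool [([0.55, 0.142, -0.0], 0.72)]
1.3 [ 0.18055646 -0.65039891  0.23127642] [-3.11282352e+00 -4.24098453e-01  1.05139935e-05] 0.08550027418278479 0.0187
```

View pics/top0.png

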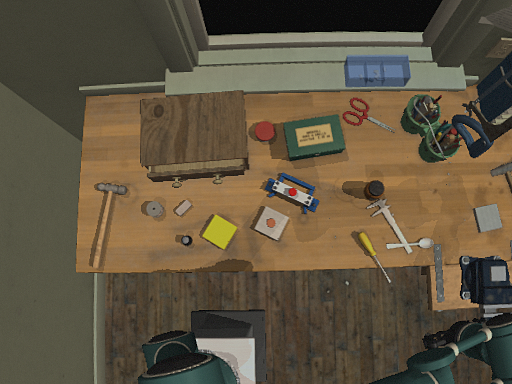

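View pics/scene0.png

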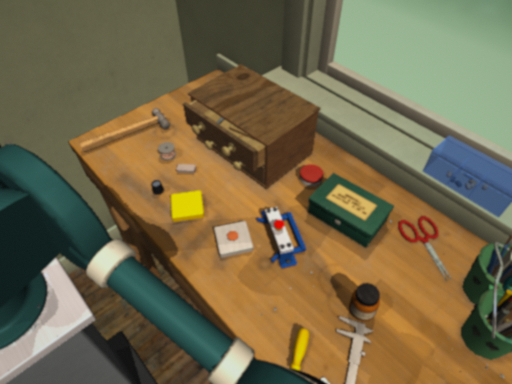

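The steel block with the disc is at top px (271,222); the yellow block at (219,231) is the look-alike. The jig is at (292,192). I'll move over and look from the wrist camera.

```bash
cat > h.py <<'E'
from plant import ctrl
import cv2,numpy as np
from scipy.spatial.transform import Rotation as R
def rot(yaw): # tool x horizontal at world yaw, z down
    c,s=np.cos(yaw),np.sin(yaw); return R.from_matrix(np.array([[c,s,0],[s,-c,0],[0,0,-1]]))
def to(p,yaw):
    s=ctrl.state(); A=R.from_rotvec(s["tool_rot"])
    print("cm",np.round(A.inv().apply(np.array(p)-s["tool_pos"])*100,2),"deg",np.round((A.inv()*rot(yaw)).as_rotvec(degrees=True),2))
def plane(pic,px,z): # pixels -> world at height z
    u=cv2.undistortPoints(np.array(px,float).reshape(-1,1,2),pic["mtx"],np.array(pic["distortion"],float)).reshape(-1,2)
    d=np.c_[u,np.ones(len(u))]@pic["R"]; c=-pic["R"].T@pic["t"]
    return c+d*((z-c[2])/d[:,2])[:,None]
E
python3 -c "
from h import *
to([.46,-.26,.30],-.43)"
```

```text
cm [ 37.37 -30.14  -6.87] deg [-0.    0.   40.15]
```

>>> arm_command([
  [3,-2.4,-0.6,0,0,0,1],
  [6,-4.8,-1.2,0,0,0,1],
  [9,-7.2,-1.8,0,0,0,1],
  [12,-9.6,-2.4,0,0,0,1],
  [15,-12,-3,0,0,0,1],
])

```text
time: 1.72
tool_pos: [0.2936, -0.4932, 0.2616]
tool_rot: [3.113, 0.423, 0.0]
force: [1.0, -1.8, 1.1]
finger_gap: 0.0854
grasp_force: 0.0
```

>>> arm_command([
  [3,-2.4,-0.6,0,0,0,0.5],
  [6,-4.8,-1.2,0,0,0,0.5],
  [9,-7.2,-1.8,0,0,0,0.5],
  [12,-9.6,-2.4,0,0,0,0.5],
  [15,-12,-3,0,0,0,0.5],
])

```text
time: 2.13
tool_pos: [0.4062, -0.3372, 0.2919]
tool_rot: [3.112, 0.424, 0.001]
force: [0.7, 0.0, 0.7]
finger_gap: 0.0429
grasp_force: 0.0
```

>>> arm_command([
  [2,-2,-0.5,0,0,7,0.5],
  [4.5,-4,-0.8,0,0,14,0.5],
  [7.4,-6.1,-0.9,0,0,21,0.5],
  [7.4,-6.1,-0.9,0,0,28,0.5],
  [7.4,-6.1,-0.9,0,0,35,0.5],
])

```text
time: 2.55
tool_pos: [0.4618, -0.2584, 0.3007]
tool_rot: [-3.096, 0.535, -0.001]
force: [-0.6, -0.1, -0.7]
finger_gap: 0.0426
grasp_force: 0.0
```

>>> arm_command([
  [0,0,0,0,0,5,0.5],
  [0,0,0,0,0,5,0.5],
  [0,0,0,0,0,5,0.5],
])

```text
time: 2.8
tool_pos: [0.4604, -0.2602, 0.3004]
tool_rot: [3.071, -0.662, 0.0]
force: [0.3, -0.4, -0.4]
finger_gap: 0.0431
grasp_force: 0.0
```

Run:
```python
from h import *
s=ctrl.state();print(s["time"],s["tool_pos"],s["finger_gap"],s["qpos"])
to([.46,-.26,.30],-.43)
p=ctrl.camera("wrist"); cv2.imwrite("pics/w1.png",p["img"]); np.savez("w1.npz",**{k:np.array(p[k]) for k in p})
for l in ["jig","steel_block","blank","punch_top","stop_face","mouth","bridge_under"]:
    print(l,[(np.round(d["point"],3).tolist(),round(d["conf"],2)) for d in ctrl.tip_of(p,l)][:3])
```

```text
2.8 [ 0.46043333 -0.26022832  0.30036958] 0.04308478488511064 [-5.61514400e-01 -5.11032780e-02  1.82406970e+00 -1.13363607e-05
  1.36844386e+00  1.43385462e+00]
cm [-0.05 -0.    0.04] deg [ 0.   -0.01  0.31]
jig [([0.583, -0.285, 0.0], 0.72)]
steel_block [([0.474, -0.06, 0.0], 0.87), ([0.497, -0.225, 0.002], 0.75)]
blank [([0.494, -0.216, 0.014], 0.56)]
punch_top [([0.581, -0.286, 0.057], 0.63)]
stop_face [([0.62, -0.307, 0.003], 0.94)]
mouth []
bridge_under [([0.581, -0.284, 0.024], 0.7)]
```

View pics/w1.png

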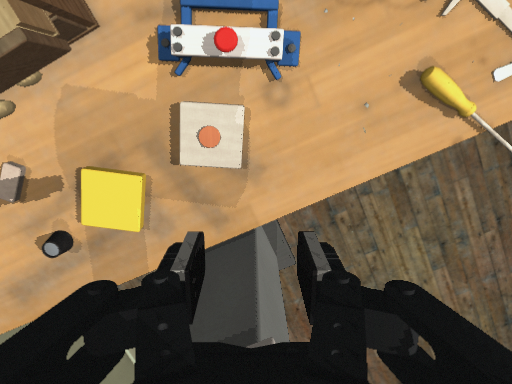

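Wrist view: grey block with the copper disc at (210,135), the bridge and red button at (226,40), the jig mouth facing it. The yellow look-alike is at (112,198). The target is confirmed.

```bash
cat >> h.py <<'E'
def rect(p,mask,z):
    n,l,st,_=cv2.connectedComponentsWithStats(mask.astype(np.uint8)); k=1+np.argmax(st[1:,4])
    c=max(cv2.findContours((l==k).astype(np.uint8),0,2)[0],key=cv2.contourArea)
    w=plane(p,c.reshape(-1,2),z)[:,:2]
    (x,y),wh,a=cv2.minAreaRect((w*1000).astype(np.float32)); return np.array([x,y]),np.array(wh),a
def measure(p):
    im=p["img"]; dep=p["depth"]; hsv=cv2.cvtColor(im,cv2.COLOR_BGR2HSV); H,S,V=cv2.split(hsv)
    v,u=np.mgrid[:384,:512]
    x=cv2.undistortPoints(np.stack([u,v],-1).reshape(-1,1,2).astype(float),p["mtx"],np.array(p["distortion"],float)).reshape(-1,2)
    d=dep.reshape(-1,1); X=((np.c_[x,np.ones(len(x))]*d-p["t"])@p["R"]).reshape(384,512,3)
    X[dep==0]=9
    near=lambda c,r:np.hypot(X[...,0]-c[0],X[...,1]-c[1])<r
    return X,H,S,V,near
E
python3 - <<'E'
from h import *
p=dict(np.load("w1.npz"))
X,H,S,V,near=measure(p); z=X[...,2]
print("block",rect(p,near((.496,-.22),.07)&(z>.011)&(z<.03),.018))
print("blockcol",rect(p,near((.496,-.22),.07)&(S<60)&(V>120),.018))
print("bridge",rect(p,near((.583,-.285),.09)&(S<50)&(V>150)&(z>.02),.040))
for n,m,zz in[("disc",near((.496,-.22),.04)&(S>90)&((H<12)|(H>170))&(z>.01),.022),("button",near((.583,-.285),.04)&(S>150)&((H<8)|(H>172)),.058)]:
    print(n,rect(p,m,zz),np.median(z[m]))
b=near((.583,-.285),.12)&(H>100)&(H<125)&(S>120)
print("blue z<.02 rect",rect(p,b,.012), )
E
```

```text
block (array([ 495.60202026, -220.38146973]), array([80.15449524, 80.30603027]), 61.98430252075195)
blockcol (array([ 495.22631836, -220.70870972]), array([78.83719635, 80.11928558]), 62.33222579956055)
bridge (array([ 583.75811768, -286.06433105]), array([125.37663269,  31.52453613]), 63.32851791381836)
disc (array([ 495.63070679, -217.7272644 ]), array([26.4974308 , 26.28601646]), 65.63955688476562) 0.02299557420163435
button (array([ 583.42523193, -285.81521606]), array([23.6379528, 24.0904541]), 2.6678364276885986) 0.05875444977935387
blue z<.02 rect (array([ 613.79766846, -301.09619141]), array([112.68706512,  28.66099548]), 65.6437759399414)
```

```bash
cat >> h.py <<'E'
J=np.array([.5836,-.286]); YJ=-.466
e=np.array([np.cos(YJ),np.sin(YJ)]); n=np.array([-e[1],e[0]])
def jto(x,y,z): to([*(J+x*e+y*n),z],YJ)
def jof(w): w=np.array(w)[:2]-J; return np.round([w@e,w@n],4)
E
python3 -c "
from h import *
jto(-.108,.095,.05); print(jof(ctrl.state()['tool_pos']))"
```

```text
cm [  1.85 -12.7   25.03] deg [-0.   -0.    2.22]
[-0.1216 -0.0326]
```

>>> arm_command([
  [0.5,-3,2,0,0,2.2,0],
  [0.9,-6,4,0,0,2.2,0],
  [1.3,-9,6,0,0,2.2,0],
  [1.85,-12,8,0,0,2.2,0],
  [1.85,-12.7,11,0,0,2.2,0],
])

```text
time: 3.62
tool_pos: [0.5336, -0.15, 0.1918]
tool_rot: [-3.056, 0.721, -0.009]
force: [0.1, -0.3, 0.1]
finger_gap: -0.0002
grasp_force: 0.0
```

>>> arm_command([
  [0,0,4,0,0,0,0],
  [0,0,8,0,0,0,0],
  [0,0,11,0,0,0,0],
  [0,0,14,0,0,0,0],
  [0,0,14,0,0,0,0],
])

```text
time: 4.03
tool_pos: [0.5243, -0.1505, 0.0436]
tool_rot: [-3.056, 0.724, 0.02]
force: [-1.2, 1.0, -0.5]
finger_gap: 0.0001
grasp_force: 0.0
```

```bash
python3 -c "
from h import *
jto(-.108,.095,.008); s=ctrl.state();print(s['tool_pos'],jof(s['tool_pos']),s['finger_gap'])
p=ctrl.camera('wrist'); cv2.imwrite('pics/w2.png',p['img'])"
```

```text
cm [ 0.63 -0.07  3.55] deg [0.1  0.71 0.04]
[ 0.52427426 -0.15050878  0.04361823] [-0.1139  0.0944] 7.696159031033647e-05
```

View pics/w2.png

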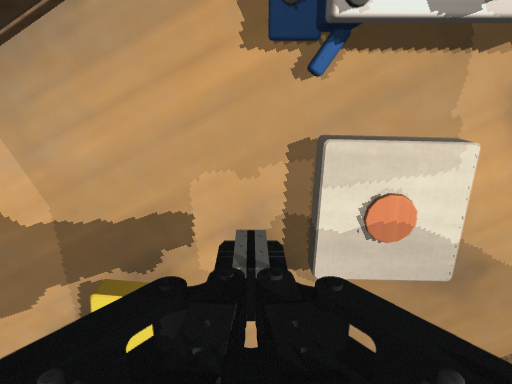

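The shut fingers are beside the block, which is at (395,210), and clear of the yellow one. I'll lower them and push sideways slowly.

>>> arm_command([
  [0.3,0,1.5,0,0.7,0,0],
  [0.6,0,2.8,0,0.7,0,0],
  [0.6,0,3.5,0,0.7,0,0],
  [0.6,0,3.5,0,0.7,0,0],
])

```text
time: 4.42
tool_pos: [0.5349, -0.1551, 0.0149]
tool_rot: [3.054, -0.725, 0.017]
force: [-0.6, 0.4, 0.1]
finger_gap: 0.0001
grasp_force: 0.0
```

>>> arm_command([
  [0,0.5,0,0,0,0,0],
  [0,1.0,0,0,0,0,0],
  [0,1.5,0,0,0,0,0],
  [0,1.8,0,0,0,0,0],
  [0,2.1,0,0,0,0,0],
])

```text
time: 4.83
tool_pos: [0.5259, -0.1746, 0.0159]
tool_rot: [3.054, -0.725, 0.02]
force: [0.8, -0.0, -0.1]
finger_gap: 0.0003
grasp_force: 0.0
```

>>> arm_command([
  [0,0.2,0,0,0,0,0],
  [0,0.4,0,0,0,0,0],
  [0,0.6,0,0,0,0,0],
  [0,0.8,0,0,0,0,0],
  [0,0.9,0,0,0,0,0],
])

```text
time: 5.25
tool_pos: [0.5217, -0.182, 0.0152]
tool_rot: [3.054, -0.724, 0.019]
force: [1.2, 1.7, 0.9]
finger_gap: 0.0
grasp_force: 1.3
```

```bash
cat >> h.py <<'E'
def look(name,g):
    s=ctrl.state(); print("t",s["time"],"tool",jof(s["tool_pos"]),s["tool_pos"][2],"F",np.round(s["force"],1))
    p=ctrl.camera("wrist"); cv2.imwrite(f"pics/{name}.png",p["img"])
    X,H,S,V,near=measure(p); z=X[...,2]; w=J+g[0]*e+g[1]*n
    c,wh,a=rect(p,near(w,.065)&(z>.012)&(z<.03)&(S<90),.018); print("block",jof(c/1000),wh,"yaw",(a-np.degrees(YJ)+45)%90-45)
    c,wh,a=rect(p,near(w,.04)&(S>90)&((H<12)|(H>170))&(z>.01)&(z<.035),.022); print("disc",jof(c/1000),wh)
E
python3 -c "
from h import *
look('w3',(-.108,.015))"
```

```text
t 5.25 tool [-0.1021  0.0651] 0.015249958288918359 F [1.2 1.7 0.9]
block [-0.1031  0.0259] [94.14595032 72.88692474] yaw -1.2021557300579389
disc [-0.1064  0.0204] [28.11853027 22.58395195]
```

>>> arm_command([
  [0,-0.3,0.3,0,-1,0,0],
  [0,-0.3,0.6,0,-1,0,0],
  [0,-0.2,0.7,0,-1,0,0],
])

```text
time: 5.55
tool_pos: [0.5238, -0.1794, 0.0108]
tool_rot: [-3.054, 0.725, 0.01]
force: [-7.1, 9.8, 28.3]
finger_gap: -0.0
grasp_force: 13.9
```

>>> arm_command([
  [0,0.3,0,0,0,0,0],
  [0,0.6,0,0,0,0,0],
  [0,0.9,0,0,0,0,0],
  [0,1.2,0,0,0,0,0],
  [0,1.4,0,0,0,0,0],
])

```text
time: 5.97
tool_pos: [0.5215, -0.1911, 0.0114]
tool_rot: [-3.051, 0.727, -0.004]
force: [5.4, 12.5, 12.9]
finger_gap: 0.0
grasp_force: 12.9
```

```bash
python3 -c "
from h import *
look('w4',(-.108,.01)); jto(-.108,.046,.008)"
```

```text
t 5.9667 tool [-0.0981  0.0569] 0.011410623155802227 F [ 5.4 12.5 12.9]
block [-0.0884  0.0136] [105.83744049  62.10975266] yaw -18.295192381669267
disc [-0.1037  0.012 ] [27.99886703 18.39500809]
cm [-0.99  1.06  0.33] deg [-0.3  -0.08 -0.09]
```

View pics/w4.png

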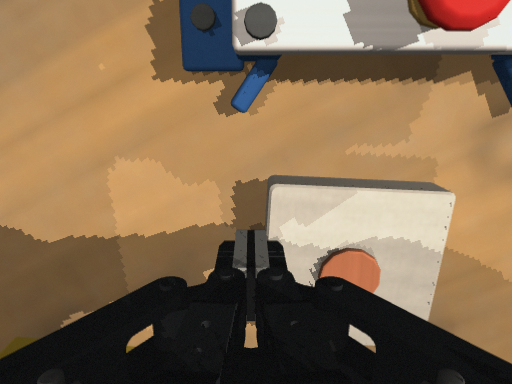

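>>> arm_command([
  [0,-0.6,0,0,0,0,0],
  [-0.5,-1.0,0,0,0,0,0],
  [-1.0,-1.0,0,0,0,0,0],
  [-1.0,-1.0,0,0,0,0,0],
])

```text
time: 6.35
tool_pos: [0.5111, -0.1783, 0.0078]
tool_rot: [-3.055, 0.724, 0.011]
force: [0.9, 1.3, 3.7]
finger_gap: -0.0
grasp_force: 1.5
```

```bash
python3 -c "
from h import *
look('w5',(-.108,.01)); jto(-.108,.046,.008)"
```

```text
t 6.35 tool [-0.1132  0.0637] 0.007826214947393089 F [0.9 1.3 3.7]
block [-0.0962  0.0132] [109.45314026  77.10995483] yaw -19.28727307014583
disc [-0.1083  0.0133] [27.47697639 27.82723999]
cm [ 0.5   1.76 -0.02] deg [-0.03  0.41  0.02]
```

>>> arm_command([
  [0.3,0.5,0,0,0,0,0],
  [0.3,0.8,0,0,0,0,0],
  [0.3,1.0,0,0,0,0,0],
  [0.3,1.2,0,0,0,0,0],
  [0.3,1.4,0,0,0,0,0],
])

```text
time: 6.82
tool_pos: [0.5085, -0.1919, 0.0079]
tool_rot: [-3.053, 0.726, 0.009]
force: [2.6, 6.2, 2.6]
finger_gap: 0.0002
grasp_force: 3.4
```

>>> arm_command([
  [0,0.2,0,0,0,0,0],
  [0,0.35,0,0,0,0,0],
  [0,0.35,0,0,0,0,0],
])

```text
time: 7.07
tool_pos: [0.5068, -0.1952, 0.0079]
tool_rot: [-3.053, 0.726, 0.009]
force: [2.2, 5.4, 2.9]
finger_gap: 0.0001
grasp_force: 2.9
```

```bash
python3 -c "
from h import *
look('w6',(-.108,.0)); jto(-.108,.046,.008)"
```

```text
t 7.0667 tool [-0.1094  0.0466] 0.00790288576593233 F [2.2 5.4 2.9]
block [-0.0921 -0.0026] [111.62075806  76.94515991] yaw -19.32590069465755
disc [-0.1048 -0.0037] [27.55251312 27.81245804]
cm [ 0.14  0.06 -0.01] deg [-0.1   0.38 -0.04]
```

>>> arm_command([
  [0,-1,0,0,0,0,0],
  [0,-1.5,-3,0,0,0,0],
  [0,-1.5,-7,0,0,0,0.5],
  [-2,0.5,-10,0,0,0,0.5],
  [-4,2,-13,0,0,0,0.5],
])

```text
time: 7.53
tool_pos: [0.4631, -0.1966, 0.1398]
tool_rot: [-3.057, 0.722, 0.008]
force: [-0.0, -0.1, -0.0]
finger_gap: 0.0357
grasp_force: 0.0
```

>>> arm_command([
  [-2,1.6,0,0,0,0,0.5],
  [-3,2.6,0,0,0,0,0.5],
  [-3,2.6,0,0,0,0,0.5],
])

```text
time: 7.78
tool_pos: [0.4214, -0.2061, 0.1378]
tool_rot: [-3.055, 0.727, 0.012]
force: [-0.3, 0.2, -0.1]
finger_gap: 0.0426
grasp_force: 0.0
```

```bash
python3 -c "
from h import *
look('w7',(-.108,.0)); jto(-.18,0,.14);jto(-.19,-.003,.01)"
```

```text
t 7.7833 tool [-0.1808 -0.0015] 0.13781874009489956 F [-0.3  0.2 -0.1]
block [-0.104  -0.0058] [80.09882355 80.17526245] yaw -2.8995548694622357
disc [-0.1051 -0.0036] [26.5399437  26.77483559]
cm [-0.02 -0.08 -0.25] deg [-0.01  0.41 -0.08]
cm [-0.93  0.22 12.76] deg [-0.01  0.41 -0.08]
```

View pics/w7.png

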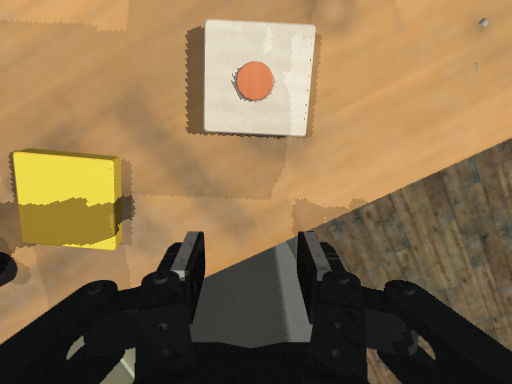

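Block is at jig (-104, -6) mm, turned -3°, with the disc still on it; at px (255,80). I'll go down behind it with the fingers half open and push forward, drifting about 5 mm to +y.

>>> arm_command([
  [-0.3,0.4,4,0,0.4,0,0.5],
  [-0.3,0.4,8,0,0.4,0,0.5],
  [-0.3,0.4,11,0,0.4,0,0.5],
  [-0.3,0.4,13,0,0.4,0,0.5],
  [-0.3,0.4,13.2,0,0.4,0,0.5],
])

```text
time: 8.25
tool_pos: [0.415, -0.2052, 0.0009]
tool_rot: [-3.054, 0.724, 0.015]
force: [-1.3, 0.6, -0.4]
finger_gap: 0.0425
grasp_force: 0.0
```

```bash
python3 -c "
from h import *
look('w8',(-.104,-.005)); jto(-.17,-.006,.005)"
```

```text
t 8.25 tool [-0.187  -0.0035] 0.0008585048538807989 F [-1.3  0.6 -0.4]
block [-0.1149 -0.0052] [80.36229706 58.57362747] yaw -2.7494617908489545
disc [-0.1048 -0.0037] [27.16108894 27.28307724]
cm [ 1.53  0.24 -0.24] deg [-0.04  0.4   0.03]
```

>>> arm_command([
  [0.5,0.1,-0.3,0,0.4,0,0.5],
  [1.1,0.2,-0.3,0,0.4,0,0.5],
  [1.7,0.2,-0.3,0,0.4,0,0.5],
  [2.2,0.2,-0.3,0,0.4,0,0.5],
  [2.6,0.2,-0.3,0,0.4,0,0.5],
])

```text
time: 8.72
tool_pos: [0.4422, -0.2221, 0.0111]
tool_rot: [3.055, -0.725, 0.013]
force: [-8.5, 3.0, 7.6]
finger_gap: 0.0429
grasp_force: 4.4
```

>>> arm_command([
  [0.3,0,0,0,0,0,0.5],
  [0.6,0,0,0,0,0,0.5],
  [0.9,0,0,0,0,0,0.5],
  [1.2,0,0,0,0,0,0.5],
  [1.5,-0.1,0,0,0,0,0.5],
])

```text
time: 9.13
tool_pos: [0.4521, -0.2263, 0.0095]
tool_rot: [3.056, -0.725, 0.002]
force: [-9.3, 2.2, 6.2]
finger_gap: 0.0423
grasp_force: 4.4
```

>>> arm_command([
  [0.3,-0.05,0,0,0,0,0.5],
  [0.6,-0.1,0,0,0,0,0.5],
  [0.9,-0.15,0,0,0,0,0.5],
  [1.2,-0.2,0,0,0,0,0.5],
  [1.5,-0.25,0,0,0,0,0.5],
])

```text
time: 9.55
tool_pos: [0.4671, -0.2307, 0.0096]
tool_rot: [3.056, -0.725, 0.003]
force: [-7.5, 2.7, 3.3]
finger_gap: 0.0426
grasp_force: 3.8
```

```bash
python3 -c "
from h import *
look('w9',(-.085,-.005)); jto(-.051,-.001,.005)"
```

```text
t 9.55 tool [-0.129 -0.003] 0.009591635797923638 F [-7.5  2.7  3.3]
block [-0.0929 -0.0008] [ 80.2013855  108.06562805] yaw -0.03030743293879823
disc [-0.0796  0.0012] [27.24363708 27.21864128]
cm [ 7.68 -0.19  0.5 ] deg [ 0.01 -0.22  0.02]
```

View pics/w9.png

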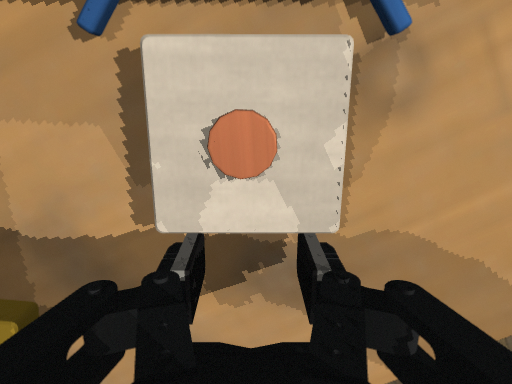

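Block is square, centred between the fins, fingers flush behind it. I'll continue straight in.

>>> arm_command([
  [0.3,0,0,0,0,0,0.5],
  [0.7,0,0,0,0,0,0.5],
  [1.1,0,0,0,0,0,0.5],
  [1.5,0,0,0,0,0,0.5],
  [1.9,0,0,0,0,0,0.5],
])

```text
time: 10.02
tool_pos: [0.4846, -0.2393, 0.0097]
tool_rot: [3.056, -0.725, 0.005]
force: [-6.0, 2.8, 0.8]
finger_gap: 0.0424
grasp_force: 3.1
```

>>> arm_command([
  [0.4,0,0,0,0,0,0.5],
  [0.8,0,0,0,0,0,0.5],
  [1.2,0,0,0,0,0,0.5],
  [1.6,0,0,0,0,0,0.5],
  [1.9,0,0,0,0,0,0.5],
])

```text
time: 10.43
tool_pos: [0.5021, -0.248, 0.0097]
tool_rot: [3.056, -0.725, 0.006]
force: [-4.5, 1.3, -0.8]
finger_gap: 0.0429
grasp_force: 2.3
```

```bash
python3 -c "
from h import *
look('w10',(-.045,-.0)); jto(-.0505,-.001,.008)"
```

```text
t 10.4333 tool [-0.0899 -0.0027] 0.009720160704068646 F [-4.5  1.3 -0.8]
block [-0.0613 -0.0003] [80.14733124 91.07816315] yaw 0.0012019664752642711
disc [-0.0405  0.0015] [27.2801857 27.2552681]
cm [ 3.82 -0.17  0.21] deg [-0.01 -0.35  0.01]
```

View pics/w10.png

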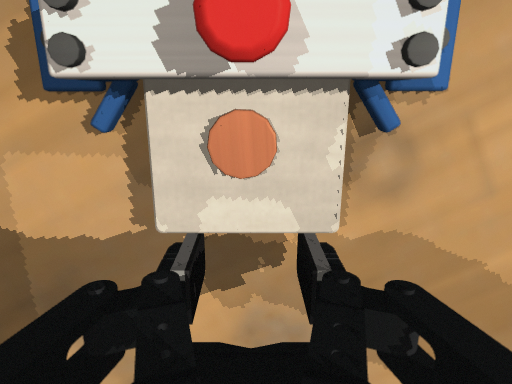

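>>> arm_command([
  [0.4,0,0,0,0,0,0.5],
  [0.8,0,0,0,0,0,0.5],
  [1.2,0,0,0,0,0,0.5],
  [1.6,0,0,0,0,0,0.5],
  [1.9,0,0,0,0,0,0.5],
])

```text
time: 10.9
tool_pos: [0.5207, -0.2575, 0.0102]
tool_rot: [3.055, -0.725, 0.012]
force: [-2.6, 1.1, -2.5]
finger_gap: 0.0426
grasp_force: 1.6
```

>>> arm_command([
  [0.4,0,0,0,0,0,0.5],
  [0.8,0,0,0,0,0,0.5],
  [1.2,0,0,0,0,0,0.5],
  [1.5,0,0,0,0,0,0.5],
  [1.7,0,0,0,0,0,0.5],
])

```text
time: 11.32
tool_pos: [0.5365, -0.2654, 0.0107]
tool_rot: [3.055, -0.724, 0.014]
force: [-3.9, 2.6, -2.1]
finger_gap: 0.0423
grasp_force: 1.8
```

>>> arm_command([
  [0.15,0,0,0,0,0,0.5],
  [0.3,0,0,0,0,0,0.5],
  [0.4,0,0,0,0,0,0.5],
  [0.5,0,0,0,0,0,0.5],
])

```text
time: 11.65
tool_pos: [0.5377, -0.2661, 0.0105]
tool_rot: [3.056, -0.725, 0.003]
force: [-13.2, 5.4, 6.2]
finger_gap: 0.0427
grasp_force: 6.8
```

```bash
python3 -c "
from h import *
s=ctrl.state(); print(jof(s['tool_pos']),s['tool_pos'][2],s['force']); jto(-.0505,-.001,.008)"
```

```text
[-0.05   -0.0028] 0.010516296458020918 [-13.20492184   5.41860761   6.20291514]
cm [-0.05 -0.18  0.25] deg [ 0.   -0.11  0.02]
```

Reached the stop (13 N). I'll back off, rise and check.

>>> arm_command([
  [-1.5,0,0,0,0,0,0.5],
  [-3,0,0,0,0,0,0.5],
  [-5,0,-3,0,0,0,0],
  [-6,0,-7,0,0,0,0],
  [-6,0,-11,0,0,0,0],
])

```text
time: 12.07
tool_pos: [0.4842, -0.2391, 0.1206]
tool_rot: [3.055, -0.725, 0.011]
force: [0.3, -1.2, 0.5]
finger_gap: 0.0069
grasp_force: 0.0
```

>>> arm_command([
  [0,0,-4,0,0,0,0],
  [0,0,-7,0,0,0,0],
  [0,0,-7,0,0,0,0],
])

```text
time: 12.32
tool_pos: [0.4919, -0.2433, 0.201]
tool_rot: [3.049, -0.723, 0.044]
force: [0.9, -0.9, 1.3]
finger_gap: 0.0002
grasp_force: 0.0
```

Run:
```python
from h import *
s=ctrl.state(); print(s["time"],jof(s["tool_pos"]),s["tool_pos"][2])
p=ctrl.camera("wrist"); cv2.imwrite("pics/w11.png",p["img"])
X,H,S,V,near=measure(p); z=X[...,2]
d=X[...,:2]-J; jx=d@e; jy=d@n
m=near(J,.05)&(S>150)&((H<8)|(H>172))&(z>.045); c,wh,a=rect(p,m,.058); print("button",jof(c/1000),wh)
m=(abs(jy)<.06)&(jx<-.017)&(jx>-.07)&(z>.011)&(z<.027)&(S<90); c,wh,a=rect(p,m,.018); print("block",jof(c/1000),wh,(a-np.degrees(YJ)+45)%90-45)
m=near(J,.09)&(S<50)&(V>150)&(z>.033); c,wh,a=rect(p,m,.04);print("bridge",jof(c/1000),wh,(a-np.degrees(YJ)+45)%90-45)
jto(0,0,.09)
```

```text
12.3167 [-0.1011 -0.003 ] 0.20096163510784495
button [-0.0003  0.0001] [23.82783318 24.5697403 ]
block [-0.0285 -0.0006] [80.04582977 22.77057266] 0.003208497236983021
bridge [ 0.0004 -0.0267] [71.80353546 30.76437569] 0.02568469352604552
cm [10.02 -0.3  10.99] deg [ 0.03 -1.4   0.01]
```

View pics/w11.png

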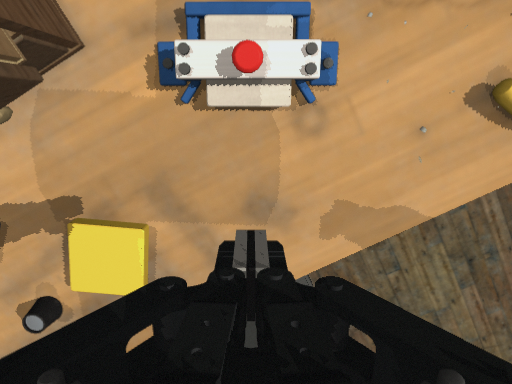

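Block home (rear edge at -40 mm, y -0.6 mm, square); its front edge touches the stop at (248,15). Now I'll go over the button.

>>> arm_command([
  [3,0,1,0,-1.4,0,0],
  [6,-0.1,3,0,-1.4,0,0],
  [8.5,-0.2,6,0,-1.4,0,0],
  [10,-0.3,9,0,-1.4,0,0],
  [10,-0.3,11,0,-1.4,0,0],
])

```text
time: 12.78
tool_pos: [0.5793, -0.2835, 0.0776]
tool_rot: [-3.053, 0.724, 0.022]
force: [0.3, 0.4, 0.3]
finger_gap: 0.0001
grasp_force: 0.0
```

>>> arm_command([
  [0,0,0,0,0,0,0],
  [0,0,0,0,0,0,0],
])

```text
time: 12.95
tool_pos: [0.5757, -0.2817, 0.0785]
tool_rot: [-3.052, 0.724, 0.03]
force: [0.3, -0.0, 0.9]
finger_gap: -0.0003
grasp_force: 0.0
```

```bash
python3 -c "
from h import *
s=ctrl.state(); print(jof(s['tool_pos']),s['tool_pos'][2],s['force']); jto(0,0,.062)"
```

```text
[-0.009   0.0003] 0.07852678139713572 [ 0.31163026 -0.02027561  0.91109132]
cm [0.93 0.03 1.63] deg [-0.01  1.14  0.02]
```

>>> arm_command([
  [0.5,0,0.5,0,0.6,0,0],
  [0.9,0,1.0,0,1.1,0,0],
  [0.9,0,1.3,0,1.1,0,0],
  [0.9,0,1.3,0,1.1,0,0],
])

```text
time: 13.28
tool_pos: [0.585, -0.2865, 0.0685]
tool_rot: [3.056, -0.725, 0.007]
force: [-0.3, -0.2, -0.2]
finger_gap: -0.0
grasp_force: 0.0
```

```bash
python3 -c "
from h import *
s=ctrl.state(); print(jof(s['tool_pos']),s['tool_pos'][2],s['force']); jto(0,0,.0535)"
```

```text
[0.0014 0.0002] 0.06850862879727726 [-0.33682908 -0.1588087  -0.21591053]
cm [-0.15  0.02  1.5 ] deg [ 0.   -0.27  0.01]
```

>>> arm_command([
  [-0.1,0,0.4,0,0,0,0],
  [-0.1,0,0.7,0,0,0,0],
  [-0.1,0,0.9,0,0,0,0],
  [-0.1,0,0.9,0,0,0,0],
])

```text
time: 13.62
tool_pos: [0.5835, -0.2856, 0.0583]
tool_rot: [3.056, -0.725, 0.004]
force: [0.3, 0.1, 1.1]
finger_gap: -0.0001
grasp_force: 0.0
```

>>> arm_command([
  [0,0,0.15,0,0,0,0],
  [0,0,0.3,0,0,0,0],
  [0,0,0.4,0,0,0,0],
  [0,0,0.4,0,0,0,0],
])

```text
time: 13.95
tool_pos: [0.5839, -0.2859, 0.0551]
tool_rot: [3.056, -0.725, 0.005]
force: [-1.6, 1.9, 3.1]
finger_gap: 0.0001
grasp_force: 1.9
```

>>> arm_command([
  [0,0,0.1,0,0,0,0],
  [0,0,0.2,0,0,0,0],
  [0,0,0.25,0,0,0,0],
  [0,0,0.25,0,0,0,0],
])

```text
time: 14.28
tool_pos: [0.584, -0.2859, 0.054]
tool_rot: [3.056, -0.725, 0.005]
force: [-5.4, 1.7, 11.9]
finger_gap: -0.0001
grasp_force: 5.5
```

Travel stops at 54 mm with 12 N, of which the spring accounts for 5 N, so the punch is on the disc. Releasing now.

>>> arm_command([
  [0,0,0.1,0,0,0,0],
  [0,0,0.1,0,0,0,0],
  [0,0,-0.5,0,0,0,0],
  [0,0,-1.5,0,0,0,0],
  [0,0,-4,0,0,0,0],
])

```text
time: 14.7
tool_pos: [0.5815, -0.2846, 0.0891]
tool_rot: [-3.056, 0.725, 0.004]
force: [-0.1, 0.5, -1.6]
finger_gap: 0.0002
grasp_force: 0.0
```

>>> arm_command([
  [0,0,-4,0,0,0,0],
  [-4,0,-8,0,0,0,0],
  [-8,0,-10,0,0,0,0],
  [-10,0,-11,0,0,0,0],
  [-10,0,-11,0,0,0,0],
])

```text
time: 15.12
tool_pos: [0.492, -0.2396, 0.2067]
tool_rot: [3.055, -0.724, 0.012]
force: [-0.1, 0.5, -0.2]
finger_gap: 0.0003
grasp_force: 0.0
```

>>> arm_command([
  [0,0,0,0,0,0,0],
  [0,0,0,0,0,0,0],
  [0,0,0,0,0,0,0],
])

```text
time: 15.37
tool_pos: [0.4947, -0.2411, 0.2011]
tool_rot: [3.056, -0.725, 0.004]
force: [0.5, -0.1, -0.6]
finger_gap: -0.0002
grasp_force: 0.0
```

Run:
```python
from h import *
s=ctrl.state(); print(s["time"],jof(s["tool_pos"]),s["tool_pos"][2],s["force"])
p=ctrl.camera("wrist"); cv2.imwrite("pics/w12.png",p["img"])
X,H,S,V,near=measure(p); z=X[...,2]
d=X[...,:2]-J; jx=d@e; jy=d@n
m=near(J,.05)&(S>150)&((H<8)|(H>172))&(z>.045); c,wh,a=rect(p,m,.058); print("button",jof(c/1000),wh,np.median(z[near(J,.008)]))
m=(abs(jy)<.06)&(jx<-.017)&(jx>-.07)&(z>.011)&(z<.027)&(S<90); c,wh,a=rect(p,m,.018); print("block",jof(c/1000),wh,(a-np.degrees(YJ)+45)%90-45)
```

```text
15.3667 [-0.0996  0.0002] 0.20113495731631198 [ 0.45996942 -0.07366964 -0.63593623]
button [-0.0002  0.0004] [24.04850578 24.65192223] 0.0591435239006889
block [-0.0283 -0.0006] [80.0843277  22.50477982] 0.002010682295576771
```

```bash
python3 -c "
from plant import ctrl
print(ctrl.close_job())"
```

```text
the job is handed in; nothing more can be done
None
```

The job is handed in, though no verdict came back. My last measurements have the block square against the back stop (about 0.6 mm off centre). The punch was pressed at about 12 N until it met the disc at 54 mm and has sprung back up, and the arm is clear.

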